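# Slide the dye bottle and the tub up to the stops of a divided caddy

## Task

Put the amber dye bottle and the white tub away in the two empty bays of the wooden caddy, one to a bay: each must stand upright in its bay, touching the wooden stop block in it, with the stop still where it was set (the stops sit at different depths and are only held by friction, so feel for the touch and do not shove them back). The lids are loose, so slide the bottle and tub along the mat and never lift or tip them, and leave the jar already in the caddy, the mallet and the bowl alone.

Things in the scene. Friction and masses are not known exactly. Their poses are not given: they have to be found in the camera images.
- caddy: dark wooden bottle caddy, fixed, with no floor (contents stand on the mat); origin on the mat, middle of its open front; x points in, z up. Three bays, 74 mm wide, 165 mm deep, open at front and top, between boards 8 mm thick, 45 mm high; 254 mm wide overall. Each bay holds a light wooden stop block whose pose is not reported
- bar (a point): middle of the caddy's round carrying bar, 20 mm diameter, which crosses over all bays 78 mm behind the front, axis 138 mm above the mat; it stands on a post 30 mm deep, 12 mm thick, 155 mm tall outside each end wall; y runs along the bar
- bay0 (a point): point on the mat in the middle of the open front (mouth) of the caddy's +y end bay; its x axis points into the bay, along the bay's centre line. The bay's stop (54 wide, 57 tall, 12 mm thick) has its front face somewhere 62 to 105 mm behind this point, different in each bay; it slides back if pushed with more than about 14 N
- bay1 (a point): point on the mat in the middle of the open front (mouth) of the caddy's middle bay; its x axis points into the bay, along the bay's centre line. The bay's stop (54 wide, 57 tall, 12 mm thick) has its front face somewhere 62 to 105 mm behind this point, different in each bay; it slides back if pushed with more than about 14 N
- bay2 (a point): point on the mat in the middle of the open front (mouth) of the caddy's -y end bay; its x axis points into the bay, along the bay's centre line. The bay's stop (54 wide, 57 tall, 12 mm thick) has its front face somewhere 62 to 105 mm behind this point, different in each bay; it slides back if pushed with more than about 14 N
- bottle: amber round dye bottle, 52 mm diameter with straight sides up to 66 mm, then a shoulder and a white cap of 31 mm diameter, 95 mm tall overall, about 0.2 kg, standing on the mat in front of the caddy; origin at the centre of its underside, z up
- tub: white round tub with a broad dark band, 60 mm diameter, 62 mm tall, straight sides, about 0.2 kg, standing on the mat in front of the caddy; origin at the centre of its underside, z up
- jar: bystander: small glass jar with a steel lid, 48 mm diameter, 64 mm tall, standing just inside the mouth of one of the three bays (that bay is taken); origin at the centre of its underside
- mallet: bystander: wooden mallet, 240 mm long, lying on the table to the +y side; origin under its middle
- bowl: bystander: white ceramic bowl, 110 mm diameter, 45 mm tall, standing on the -y side; origin at the centre of its underside

How it is judged:
At the end, for the whole second after the job is handed in: The bottle and the tub each stand upright (within 0.1 rad), at rest on the mat, in a bay of their own, within about 5 mm of touching the front of that bay's stop block (((horizontal distance between bottle and stop0_c0 below 0.038 m and x of bottle in the frame of bay0 between 0.02 and 0.095 m) or (horizontal distance between bottle and stop1_c0 below 0.038 m and x of bottle in the frame of bay1 between 0.02 and 0.095 m) or (horizontal distance between bottle and stop2_c0 below 0.038 m and x of bottle in the frame of bay2 between 0.02 and 0.095 m)) and ((horizontal distance between tub and stop0_c0 below 0.042 m and x of tub in the frame of bay0 between 0.02 and 0.095 m) or (horizontal distance between tub and stop1_c0 below 0.042 m and x of tub in the frame of bay1 between 0.02 and 0.095 m) or (horizontal distance between tub and stop2_c0 below 0.042 m and x of tub in the frame of bay2 between 0.02 and 0.095 m)) and angle between each of bottle, tub's own z axis and vertical below 0.1 rad and height (world z) of each of bottle, tub below 0.006 m and linear speed of each of bottle, tub below 0.01 m/s).
It fails at once if a stop block is shoved more than 8 mm from its setting (distance of any of stop0_c0, stop1_c0, stop2_c0 from where it was at the start of the episode above 0.008 m).
It fails at once if the bottle or the tub is lifted more than 15 mm off the mat (height (world z) of any of bottle, tub above 0.015 m).
It fails at once if the bottle or the tub is tipped by more than 0.4 rad (angle between any of bottle, tub's own z axis and vertical above 0.4 rad).
It fails at once if the jar in the caddy is moved more than 12 mm (distance of jar from where it was at the start of the episode above 0.012 m).
It fails at once if the mallet or the bowl is moved more than 25 mm (distance of any of mallet, bowl from where it was at the start of the episode above 0.025 m).
It also fails if it takes over 64 s, if anything falls off the work surface, if the arm or the gripper's body presses on something with over 40 N, if the wrist force passes 120 N, or if a joint passes its speed limit or range.

## Robot

A 6-joint arm with a two-finger parallel gripper is mounted at the origin on the work surface. World frame = base frame: x ahead of the robot, y to its left, z up, the work surface at z = 0. Lengths are in m, angles in rad, forces in N, time in s.
With the tool pointing down it reaches from about 0.35 to 0.975 m from the base axis. Payload 4.9 kg.
Tool frame: the origin (TCP) lies at the very end of the fingers, on their centre line; the grasp point (between the pads) lies 19 mm behind it; z points along the fingers, y is the line along which they close (so a half turn about z gives the same grasp; the last joint's range is limited). The gripper opens to 85 mm and grips with 20 to 120 N. Pads are 22 mm wide; open, the fingers measure 114 mm over their backs; the gripper's body (76 mm by 85 mm) begins 54 mm behind the grasp point. The pads swing forward as they close: fully open they stand 13 mm farther back than shut.
Start: joints at [1.183, 0.053, 1.613, -0, 1.476, -0.119], TCP at [0.166, 0.603, 0.231] pointing down, gripper open.
Joint ranges: [-3.01, 3.01], [-1.01, 2.22], [0.06, 2.58], [-1.02, 4.17], [0.09, 2.62], [-3.14, 3.14]. Speed limits (rad/s): [2.57, 2.57, 3.14, 3.14, 3.14, 3.14].

## Interface

Orientations are given as a unit quaternion [w, x, y, z].
In Python, from plant import manip gives the robot as it stands.
- The arm moves only by the shell command python3 -m pendant 'ROWS'. ROWS is JSON, a list of rows, each a list of 3 entries, a list of its own where there are three numbers: the opening, from 0 (shut) to 1 (fully open), then the shift along the tool's x, y, z in units of 12 cm (1.0 is 12 cm), then the turn about the tool's z in units of pi rad (1.0 is pi rad). In form: [[gripper, [dx, dy, dz], roll], ...]. A call has 1 to 10 rows; each row is the pose to reach, as a shift and turn from the pose commanded when the call began, along the tool's axes at that moment, turning the shorter way round; what a row does not reach only later rows make up. A row lasts 1/10 s, in which the tool goes at most 50 mm and 8.59 degrees, less where a joint would pass 70% of its speed; a pose out of reach is approached as far as the arm can. A call with a number of a shift or a turn outside -1 to 1 is refused whole. A call with a gripper value outside its range is refused whole. The fingers move at their own pace and stop on an object; the grip force is fixed at half the most. Time passes only in rows, so rows that repeat a pose let the fingers close. It gives the time, the measured TCP pose, the force, the opening and the grip force at its end, in the units of the state.
- manip.state(): the state, without advancing time (a new reading comes with each control period).
- manip.grab_frame(name): name is "scene" or "top"; returns a dict with "img" (480x640x3 uint8, red, green, blue), "fx", "fy", "cx", "cy" (pixels), "eye" and "rotation" of the camera in the world. Camera axes: x right, y down, z forward; pixel columns grow to the right and rows downward; lengths in m; the calibration is good to about 2 mm. A picture is of the moment at which its call begins. There is no depth.
- manip.job_done(): hands the job in; it is judged then, once.
The state is a dict: "time": time; "joint_pos": joint angles; "joint_vel": joint speeds; "joint_efforts": joint torques, N m; "tool_pos": TCP position; "tool_rot": TCP orientation; "contact_force": force on the tool from outside, world axes, zero at the start; "ft_torque": the same for the moment, N m; "gripper_width": opening from 0.0 (shut) to 1.0 (fully open); "grasp_force": force on a finger pad.
Only numpy, scipy, OpenCV 4.12 (cv2) and the standard library are available. Lean on these libraries where they do the work, as an engineer would, in place of code of your own. Each camera call takes 0.05 s, during which the arm holds its last target. There are 200 camera calls.

## Working session

There is one attempt and no reset: what is moved stays moved. The work goes in short steps, Python scripts to look and compute and a shell command to move; the robot and the scene stay as the last step left them, time stands still between calls to the robot, and variables do not carry over. Pictures are saved under pics/ and viewed, at most 11 in all, crops included, and the job is handed in when it is done.

```bash
mkdir -p pics; ls
python3 - <<'E'
from plant import manip
import cv2
for n in ("scene","top"):
    f=manip.grab_frame(n); cv2.imwrite(f"pics/{n}0.png",f["img"][:,:,::-1])
    print(n,f["fx"],f["fy"],f["cx"],f["cy"],f["eye"],f["rotation"])
print(manip.state())
E
```

```text
pics
scene 523.395602248291 523.395602248291 318.9545846622983 240.6210275893277 [ 1.33305372 -0.16518939  0.91717578] [-0.28897792  0.72062354  0.58362161 -0.23786403]
top 492.4791265430149 492.4791265430149 322.05598557538275 235.9955808381147 [0.36535192 0.0134429  1.30804694] [-0.05686454  0.71194047 -0.69711015  0.06280633]
{'time': 0.1, 'joint_pos': array([ 1.18301111e+00,  5.33143836e-02,  1.61418246e+00, -1.92852581e-05,
        1.47602024e+00, -1.19010387e-01]), 'joint_vel': array([-0.00076103, -0.00263965, -0.00220528,  0.00132223,  0.00013566,
        0.00057508]), 'joint_efforts': array([-1.49052667e-04, -3.94908607e+01, -3.71361423e+01, -1.54504914e-04,
        4.02199905e-03,  2.20261671e-05]), 'tool_pos': array([0.16575886, 0.60201592, 0.23015598]), 'tool_rot': array([-2.31930134e-04,  1.33982300e-01,  9.90983258e-01, -9.33893687e-04]), 'contact_force': array([-0.39420379,  0.54050958, -0.1687408 ]), 'ft_torque': array([-0.0099836 ,  0.02890659, -0.0304786 ]), 'grasp_force': 0.0, 'gripper_width': 1.005745279981311}
```

View pics/scene0.png

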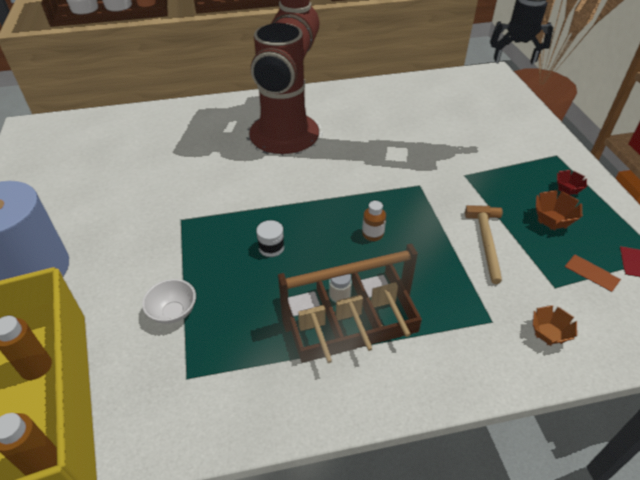

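View pics/top0.png

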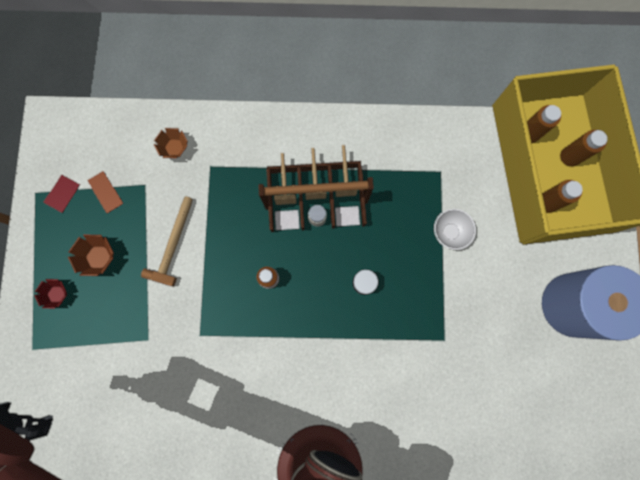

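The top view shows the caddy at about (316,195) with its mouth at the bottom (row ~230) and the jar in the middle bay (317,215). The bottle cap is at (266,276), the tub at (366,282), the bowl at (455,230) and the mallet at left. The bottle goes to the left bay (bay0) and the tub to the right bay (bay2).

```bash
cat > h.py <<'E'
import numpy as np, cv2
from scipy.spatial.transform import Rotation as R
from plant import manip
def ray(f,uv,z):
    q=np.array(f["rotation"],float).ravel(); M=R.from_quat(q[[1,2,3,0]]).as_matrix() if q.size==4 else q.reshape(3,3)
    u,v=uv; d=M@[(u-f["cx"])/f["fx"],(v-f["cy"])/f["fy"],1]; e=np.array(f["eye"])
    return (e+d*(z-e[2])/d[2])
def blobs(f,lo,hi,amin=30):
    h=cv2.cvtColor(f["img"],cv2.COLOR_RGB2HSV); m=cv2.inRange(h,np.array(lo),np.array(hi))
    n,l,s,c=cv2.connectedComponentsWithStats(m); return [(c[i].round(1),s[i]) for i in range(1,n) if s[i][4]>amin]
E
python3 - <<'E'
from h import *
f=manip.grab_frame("top"); g=manip.grab_frame("scene")
cv2.imwrite("pics/crop.png",cv2.resize(f["img"][140:290,235:395,::-1],None,fx=4,fy=4,interpolation=cv2.INTER_CUBIC))
cv2.imwrite("pics/crop2.png",cv2.resize(g["img"][190:370,230:430,::-1],None,fx=3.3,fy=3.3,interpolation=cv2.INTER_CUBIC))
print([round(x,3) for x in R.from_quat(np.array(f["rotation"])[[1,2,3,0]]).as_matrix().ravel()])
h=cv2.cvtColor(f["img"],cv2.COLOR_RGB2HSV)
print("white",[b for b in blobs(f,(0,0,140),(180,60,255)) if 190<b[0][0]<470 and 160<b[0][1]<340])
print("cap",ray(f,(266,276),.095),"tub",ray(f,(366,282),.062))
E
```

```text
[np.float64(0.02), np.float64(-0.985), np.float64(0.169), np.float64(-1.0), np.float64(-0.022), np.float64(-0.007), np.float64(0.01), np.float64(-0.169), np.float64(-0.986)]
white [(array([319.1, 305.4]), array([     0,     96,    640,    384, 135088], dtype=int32)), (array([316.5, 213. ]), array([309, 206,  16,  15, 195], dtype=int32)), (array([349.3, 215.7]), array([340, 207,  20,  19, 336], dtype=int32)), (array([289. , 219.5]), array([280, 210,  19,  20, 340], dtype=int32)), (array([265. , 275.3]), array([259, 269,  13,  13, 134], dtype=int32)), (array([365.3, 281.3]), array([354, 270,  24,  24, 447], dtype=int32))]
cap [0.4700635  0.14128687 0.095     ] tub [ 0.46306471 -0.108391    0.062     ]
```

View pics/crop.png

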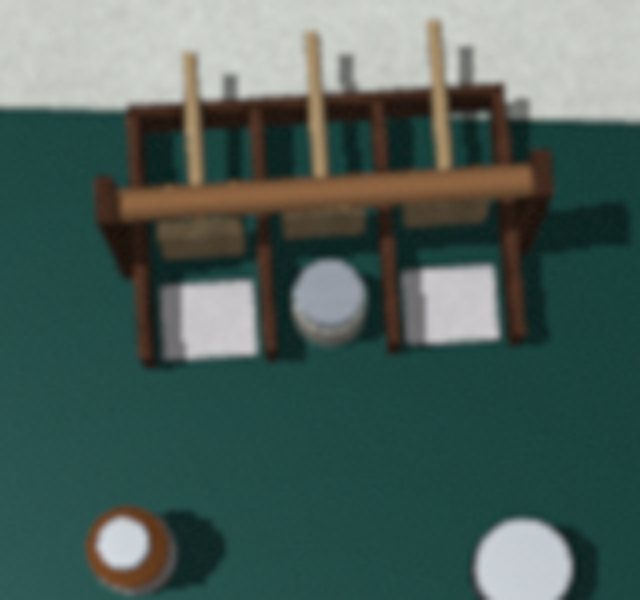

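View pics/crop2.png

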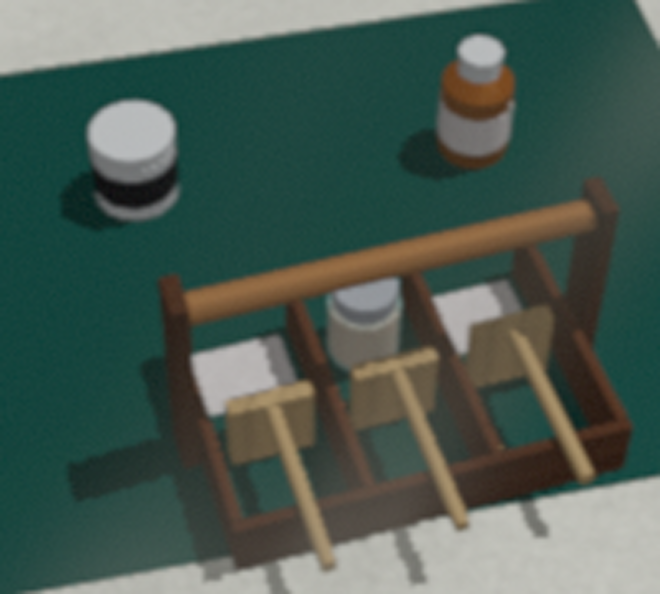

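The crops show the front ends of the caddy boards at about (148,359), (271,353), (394,348) and (517,340), and the bar from (120,206) to (535,181). The lower front edges of the stops run (160,260)-(245,255) in bay0 and (403,228)-(488,222) in bay2. The middle bay holds the jar. Next I convert these to positions and check them against the given sizes.

Run:
```python
from h import *
f=manip.grab_frame("top"); g=manip.grab_frame("scene")
T=lambda p:(235+(p[0]+.5)/4-.5,140+(p[1]+.5)/4-.5)
S=lambda p:(230+(p[0]+.5)/3.3-.5,190+(p[1]+.5)/3.3-.5)
def show(n,fr,ps,z): 
    q=[ray(fr,p,z)[:2] for p in ps]; print(n,[x.round(4).tolist() for x in q],"len",[round(float(np.linalg.norm(q[i+1]-q[i])),4) for i in range(len(q)-1)])
show("fronts z45",f,[T(p) for p in((148,359),(271,353),(394,348),(517,340))],.045)
show("back corners",f,[T(p) for p in((135,107),(500,88))],.045)
show("bar top",f,[T(p) for p in((120,206),(535,181))],.138)
show("bar scene",g,[S(p) for p in((593,215),(190,305))],.138)
show("stop0 bottom",f,[T(p) for p in((160,260),(245,255))],0.)
show("stop1 bottom",f,[T(p) for p in((285,238),(367,233))],0.)
show("stop2 bottom",f,[T(p) for p in((403,228),(488,222))],0.)
show("stop0 topfront",f,[T(p) for p in((160,236),(243,230))],.057)
show("stop2 topfront",f,[T(p) for p in((401,207),(486,201))],.057)
show("stop0 sc topback",g,[S(p) for p in((552,312),(470,331))],.057)
show("stop2 sc topback",g,[S(p) for p in((313,390),(228,409))],.057)
for n,fr in(("top",f),("scene",g)):
    b=blobs(fr,(0,0,120),(180,70,255),20); 
    for c,s in b:
        if s[4]<3000: print(n,c,s.tolist(),ray(fr,c,.095)[:2].round(4),ray(fr,c,.062)[:2].round(4))
```

```text
fronts z45 [[0.5962, 0.1367], [0.6019, 0.0567], [0.607, -0.0234], [0.6141, -0.1037]] len [0.0802, 0.0803, 0.0806]
back corners [[0.7665, 0.1517], [0.7854, -0.0913]] len [0.2438]
bar top [[0.6739, 0.1483], [0.6955, -0.1056]] len [0.2548]
bar scene [[0.674, 0.1548], [0.6923, -0.0973]] len [0.2528]
stop0 bottom [[0.673, 0.1355], [0.6778, 0.0778]] len [0.0579]
stop1 bottom [[0.6903, 0.0509], [0.6951, -0.005]] len [0.0561]
stop2 bottom [[0.6992, -0.0295], [0.7047, -0.0876]] len [0.0583]
stop0 topfront [[0.6757, 0.1308], [0.6809, 0.0768]] len [0.0542]
stop2 topfront [[0.6987, -0.0261], [0.7041, -0.0817]] len [0.0559]
stop0 sc topback [[0.6801, 0.1354], [0.684, 0.0799]] len [0.0556]
stop2 sc topback [[0.7083, -0.0273], [0.7114, -0.081]] len [0.0538]
top [485.2   3.3] [201, 0, 439, 11, 2607] [ 1.2268 -0.4268] [ 1.2502 -0.4388]
top [202.   19.9] [192, 16, 22, 8, 67] [1.1565 0.3407] [1.178  0.3496]
top [299.8  21.7] [288, 18, 25, 8, 112] [1.1582 0.0772] [1.1798 0.0789]
top [396.2  24.7] [384, 21, 25, 11, 101] [ 1.1563 -0.1832] [ 1.1779 -0.1886]
top [442.4  23.9] [440, 22, 6, 6, 24] [ 1.1621 -0
[... 1985 characters left out ...]
 0.3209]
scene [375.9 206. ] [369, 201, 14, 14, 128] [0.4746 0.1461] [0.4401 0.1586]
scene [270.1 230.4] [257, 220, 26, 23, 456] [ 0.5024 -0.1064] [ 0.469 -0.104]
scene [381.  229.1] [378, 224, 6, 11, 39] [0.5505 0.1358] [0.5191 0.1479]
scene [341.8 281.2] [330, 275, 21, 15, 176] [0.678  0.0152] [0.6517 0.0224]
scene [371.1 284.2] [361, 276, 22, 21, 254] [0.698  0.0712] [0.6725 0.0807]
scene [300.5 302.9] [288, 293, 28, 23, 408] [ 0.7144 -0.0768] [ 0.6896 -0.0732]
scene [  9.4 326.5] [0, 315, 22, 25, 395] [ 0.6536 -0.6254] [ 0.6264 -0.6439]
scene [ 11.3 426.4] [0, 413, 26, 29, 581] [ 0.8624 -0.5838] [ 0.8435 -0.6006]
scene [629.4 470.1] [610, 452, 30, 28, 425] [1.1333 0.3572] [1.1253 0.3781]
```

Every check agrees with the given sizes: board pitch 80–82 mm, bar 254 mm and stop widths about 55 mm. From the measurements:

- **Caddy:** yaw ≈ 0.077 rad, bay0 ≈ (0.599, 0.100), bay2 ≈ (0.612, -0.064).
- **Stops:** front faces ≈ 75 mm (bay0) and ≈ 88 mm (bay2) behind the mouths.
- **Objects:** bottle ≈ (0.473, 0.1445), tub ≈ (0.466, -0.105).

The plan is to grip each item with the fingers closing across the bay and slide it to the mouth. Then I release, back off, half-close and push it in gently.

```bash
python3 -m pendant '[[1,[-0.87,-0.75,0],0],[1,[-0.87,-0.75,0],0],[1,[-0.87,-0.75,0],0],[1,[-0.87,-0.75,0],0]]' && python3 -m pendant '[[1,[-0.87,-0.75,0],0],[1,[-0.87,-0.75,0],0],[1,[-0.87,-0.75,0],0],[1,[-0.87,-0.75,0],0]]' && python3 -m pendant '[[1,[-0.87,-0.75,0],0],[1,[-0.87,-0.75,0],0],[1,[-0.87,-0.75,0],0],[1,[-0.87,-0.75,0],0]]' && python3 -m pendant '[[1,[-0.87,-0.75,0],-0.11],[1,[-0.87,-0.75,0],-0.11],[1,[-0.87,-0.75,0],-0.11],[1,[-0.87,-0.75,0],-0.11],[1,[-0.87,-0.75,0],-0.11],[1,[-0.87,-0.75,0],-0.11]]'
cat > st.py <<'E'
from h import *
def rel(target):
    s=manip.state(); q=s["tool_rot"]; M=R.from_quat(q[[1,2,3,0]])
    p=s["tool_pos"]; print("t",round(s["time"],2),"tcp",p.round(4),"yaw_y",round(float(np.arctan2(*M.as_matrix()[1::-1,1])),4))
    print("units",(M.inv().apply(np.array(target)-p)/.12).round(3))
E
python3 -c "
from st import *
rel([.473,.1445,.03])"
```

```text
time: 0.7
tool_pos: [0.2447, 0.4853, 0.2313]
tool_rot: [0.0, 0.136, 0.991, -0.0]
contact_force: [-0.3, 0.7, -1.0]
gripper_width: 0.999
grasp_force: 0.0
time: 1.1
tool_pos: [0.3213, 0.3712, 0.2315]
tool_rot: [0.001, 0.136, 0.991, -0.0]
contact_force: [-0.8, 1.0, -0.0]
gripper_width: 1.002
grasp_force: 0.0
time: 1.5
tool_pos: [0.398, 0.2571, 0.2315]
tool_rot: [0.0, 0.136, 0.991, -0.0]
contact_force: [-0.2, 0.9, -0.6]
gripper_width: 1.001
grasp_force: 0.0
time: 2.1
tool_pos: [0.4724, 0.146, 0.2312]
tool_rot: [-0.0, -0.039, 0.999, 0.0]
contact_force: [-0.4, -0.3, 0.0]
gripper_width: 1.002
grasp_force: 0.0
t 2.1 tcp [0.4724 0.146  0.2312] yaw_y 1.6488
units [-0.004 -0.014  1.676]
```

```bash
python3 -m pendant '[[1,[0,-0.012,0.84],0],[1,[0,-0.012,0.84],0],[1,[0,-0.012,0.84],0]]' && python3 -m pendant '[[1,[0,0,0.4],0],[1,[0,0,0.6],0],[1,[0,0,0.83],0],[1,[0,0,0.83],0],[1,[0,0,0.83],0]]' && python3 -m pendant '[[0,[0,0,0],0],[0,[0,0,0],0],[0,[0,0,0],0],[0,[0,0,0],0],[0,[0,0,0],0],[0,[0,0,0],0],[0,[0,0,0],0]]'
python3 -c "
from st import *
rel([.599-.016,.1-.0012,.03])"
```

```text
time: 2.4
tool_pos: [0.4665, 0.1439, 0.1227]
tool_rot: [-0.008, -0.04, 0.999, -0.001]
contact_force: [-0.4, 0.5, -1.2]
gripper_width: 0.999
grasp_force: 0.0
time: 2.9
tool_pos: [0.474, 0.1441, 0.0329]
tool_rot: [0.001, -0.039, 0.999, 0.0]
contact_force: [0.4, -0.9, 0.1]
gripper_width: 0.998
grasp_force: 0.0
time: 3.6
tool_pos: [0.4749, 0.1437, 0.0334]
tool_rot: [0.002, -0.038, 0.999, 0.001]
contact_force: [-0.5, 1.7, 7.3]
gripper_width: 0.594
grasp_force: 62.8
t 3.6 tcp [0.4749 0.1437 0.0334] yaw_y 1.6474
units [-0.869 -0.442  0.031]
```

```bash
python3 -m pendant '[[0,[-0.05,-0.05,0],0],[0,[-0.15,-0.1,0],0],[0,[-0.27,-0.16,0],0],[0,[-0.4,-0.22,0],0],[0,[-0.52,-0.28,0],0],[0,[-0.64,-0.34,0],0],[0,[-0.74,-0.4,0],0],[0,[-0.82,-0.44,0],0],[0,[-0.86,-0.44,0],0],[0,[-0.86,-0.44,0],0]]'
python3 - <<'E'
from st import *
rel([.583,.0988,.03])
f=manip.grab_frame("top"); cv2.imwrite("pics/b1.png",cv2.resize(f["img"][140:290,235:395,::-1],None,fx=4,fy=4,interpolation=cv2.INTER_CUBIC))
E
```

```text
time: 4.6
tool_pos: [0.58, 0.0987, 0.0336]
tool_rot: [-0.001, -0.038, 0.999, 0.0]
contact_force: [-8.7, 0.2, 13.0]
gripper_width: 0.591
grasp_force: 64.9
t 4.6 tcp [0.58   0.0987 0.0336] yaw_y 1.6474
units [-0.025 -0.001  0.03 ]
```

View pics/b1.png

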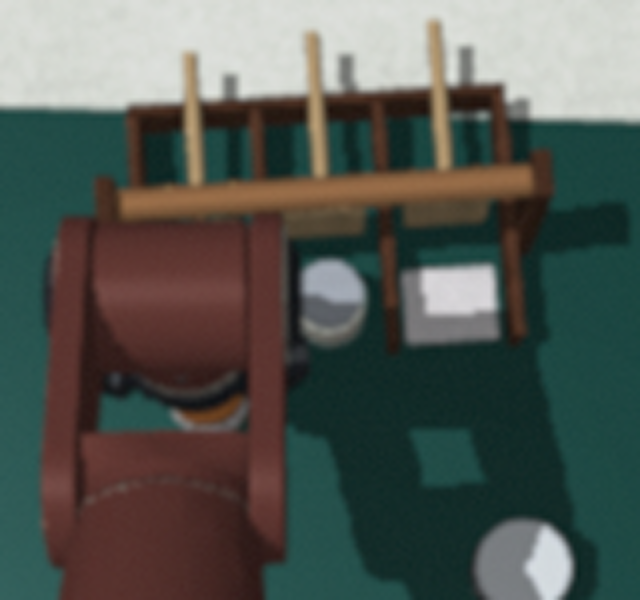

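The gripper holds the bottle right at the bay0 mouth, at crop (207,425), lined up with the bay. The jar is untouched. Next: release, back off, half-close and push.

```bash
python3 -m pendant '[[0.8,[0,0,0],0],[0.8,[0,0,0],0],[0.8,[0,0,0],0],[0.8,[0.08,0,0],0],[0.8,[0.22,0,0],0],[0.8,[0.36,0,0],0],[0.8,[0.48,0,0],0],[0.8,[0.48,0,0],0]]' && python3 -m pendant '[[0.24,[0,0,0],0],[0.24,[0,0,0],0],[0.24,[0,0,0],0],[0.24,[0,0,0],0],[0.24,[0,0,0],0],[0.24,[0,0,0],0]]'
python3 - <<'E'
from st import *
rel([.599+.009,.1008,.034])
f=manip.grab_frame("top"); cv2.imwrite("pics/b2.png",cv2.resize(f["img"][140:290,235:395,::-1],None,fx=4,fy=4,interpolation=cv2.INTER_CUBIC))
E
```

```text
time: 5.45
tool_pos: [0.5201, 0.0939, 0.03]
tool_rot: [-0.001, -0.038, 0.999, -0.0]
contact_force: [0.2, 0.1, -0.3]
gripper_width: 0.8
grasp_force: 0.0
time: 6.05
tool_pos: [0.5227, 0.094, 0.0309]
tool_rot: [0.0, -0.038, 0.999, -0.0]
contact_force: [1.1, 0.2, 0.4]
gripper_width: 0.237
grasp_force: 0.0
t 6.05 tcp [0.5227 0.094  0.0309] yaw_y 1.6476
units [-0.713  0.002 -0.026]
```

View pics/b2.png

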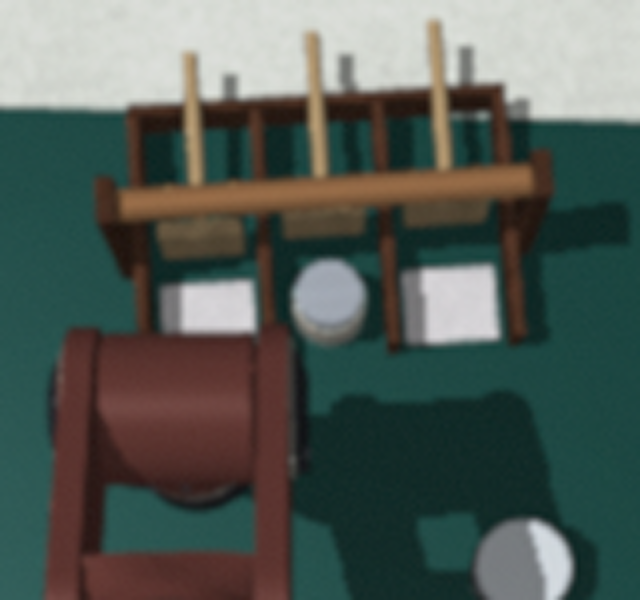

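The bottle is hidden under the wrist; the jar and stops look unchanged. I'll push it in, slowly near the end.

```bash
python3 -m pendant '[[0.24,[-0.06,0,0],0],[0.24,[-0.13,0,0],0],[0.24,[-0.2,0,0],0],[0.24,[-0.27,0,0],0],[0.24,[-0.34,0,0],0],[0.24,[-0.41,0,0],0],[0.24,[-0.48,0,0],0],[0.24,[-0.54,0,0],0],[0.24,[-0.58,0,0],0],[0.24,[-0.58,0,0],0]]'
python3 - <<'E'
from st import *
rel([.613,.1012,.034])
f=manip.grab_frame("scene"); cv2.imwrite("pics/b3.png",cv2.resize(f["img"][190:370,230:430,::-1],None,fx=3.3,fy=3.3,interpolation=cv2.INTER_CUBIC))
print(manip.state()["contact_force"].round(1))
E
```

```text
time: 7.1
tool_pos: [0.5931, 0.0993, 0.0309]
tool_rot: [0.001, -0.038, 0.999, 0.0]
contact_force: [0.3, -0.1, 0.3]
gripper_width: 0.242
grasp_force: 0.0
t 7.1 tcp [0.5931 0.0993 0.0309] yaw_y 1.6475
units [-0.167  0.003 -0.026]
[0.6 0.4 0.1]
```

View pics/b3.png

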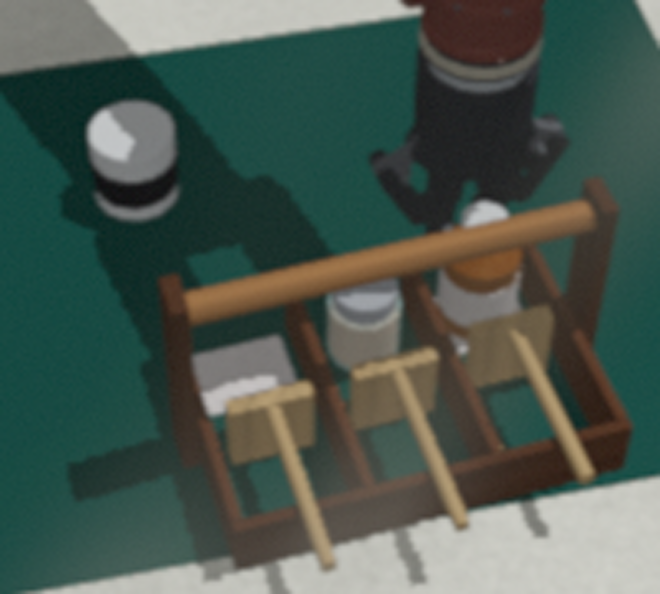

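The bottle stands upright in bay0 in front of its stop, still pushed by the fingers. I now feel for the touch in small steps.

```bash
python3 -m pendant '[[0.24,[-0.02,0,0],0],[0.24,[-0.04,0,0],0],[0.24,[-0.06,0,0],0],[0.24,[-0.07,0,0],0]]'; python3 -m pendant '[[0.24,[-0.01,0,0],0],[0.24,[-0.02,0,0],0],[0.24,[-0.02,0,0],0]]';python3 -m pendant '[[0.24,[-0.01,0,0],0],[0.24,[-0.02,0,0],0],[0.24,[-0.02,0,0],0]]'
```

```text
time: 7.55
tool_pos: [0.6005, 0.1, 0.0309]
tool_rot: [0.0, -0.038, 0.999, 0.0]
contact_force: [-2.6, 0.6, 1.2]
gripper_width: 0.237
grasp_force: 1.2
time: 7.85
tool_pos: [0.603, 0.1002, 0.0309]
tool_rot: [0.0, -0.038, 0.999, 0.0]
contact_force: [-3.0, -0.1, -0.1]
gripper_width: 0.238
grasp_force: 0.9
time: 8.15
tool_pos: [0.6054, 0.1004, 0.0309]
tool_rot: [0.0, -0.038, 0.999, 0.0]
contact_force: [-2.0, -0.9, 0.9]
gripper_width: 0.241
grasp_force: 0.9
```

Run:
```python
from st import *
f=manip.grab_frame("scene")
g=f["img"][190:370,230:430]; h=cv2.cvtColor(g,cv2.COLOR_RGB2HSV)
print(manip.state()["contact_force"].round(1))
for c,s in blobs(f,(0,0,120),(180,70,255),20):
    if 330<c[0]<400 and 230<c[1]<300: print(c,s.tolist(),ray(f,c,.095)[:2].round(4))
```

```text
[-1.9 -0.3  0.8]
[340.8 287. ] [330, 281, 21, 10, 67] [0.6922 0.0097]
```

```bash
for i in 1; do python3 -m pendant '[[0.24,[-0.01,0,0],0],[0.24,[-0.02,0,0],0]]'|grep -E "pos|contact"; python3 -m pendant '[[0.24,[-0.01,0,0],0],[0.24,[-0.01,0,0],0]]'|grep -E "pos|contact"; python3 -m pendant '[[0.24,[-0.01,0,0],0],[0.24,[-0.01,0,0],0]]'|grep -E "pos|contact"; done
```

```text
tool_pos: [0.6076, 0.1005, 0.0309]
contact_force: [-2.1, 0.0, 1.5]
tool_pos: [0.609, 0.1006, 0.0309]
contact_force: [-1.8, -0.3, -0.9]
tool_pos: [0.6101, 0.1007, 0.0309]
contact_force: [-1.7, 0.2, -0.1]
```

```bash
python3 -m pendant '[[0.24,[-0.01,0,0],0],[0.24,[-0.01,0,0],0]]'|grep -E "pos|contact"; python3 -m pendant '[[0.24,[-0.01,0,0],0],[0.24,[-0.01,0,0],0]]'|grep -E "pos|contact"
```

```text
tool_pos: [0.6113, 0.1008, 0.031]
contact_force: [-2.3, 0.2, 0.3]
tool_pos: [0.6125, 0.1009, 0.0309]
contact_force: [-1.8, -1.0, 0.4]
```

```bash
python3 -m pendant '[[0.24,[-0.01,0,0],0],[0.24,[-0.01,0,0],0]]'|grep -E "pos|contact"; python3 -m pendant '[[0.24,[-0.01,0,0],0],[0.24,[-0.01,0,0],0]]'|grep -E "pos|contact"
python3 - <<'E'
from st import *
f=manip.grab_frame("scene"); cv2.imwrite("pics/b4.png",cv2.resize(f["img"][190:370,230:430,::-1],None,fx=3.3,fy=3.3,interpolation=cv2.INTER_CUBIC))
E
```

```text
tool_pos: [0.6137, 0.101, 0.0309]
contact_force: [-1.8, 0.5, 0.8]
tool_pos: [0.6149, 0.1011, 0.031]
contact_force: [-1.7, 0.7, 0.4]
```

View pics/b4.png

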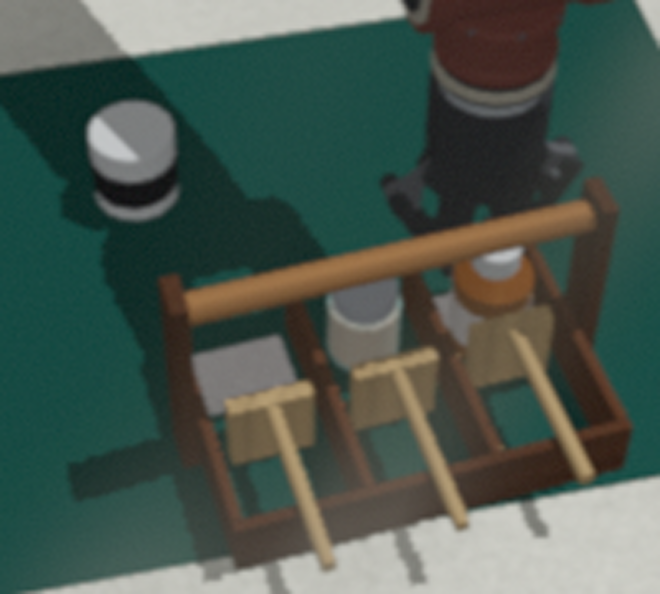

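The stop is unmoved, with its corners still at (470,325) and (552,308). The bottle has its cap at (497,260) and is close to touching, so I continue.

```bash
python3 -m pendant '[[0.24,[-0.01,0,0],0],[0.24,[-0.01,0,0],0]]'|grep -E "pos|contact"; python3 -m pendant '[[0.24,[-0.01,0,0],0],[0.24,[-0.01,0,0],0]]'|grep -E "pos|contact"
python3 -c "
from st import *
f=manip.grab_frame('scene');print(ray(f,(230+497/3.3,190+260/3.3),.095))"
```

```text
tool_pos: [0.616, 0.1012, 0.0309]
contact_force: [-2.1, -0.6, 0.4]
tool_pos: [0.6161, 0.1012, 0.0307]
contact_force: [-6.5, -0.2, 3.8]
[0.6625362  0.10164314 0.095     ]
```

The force rose from 2 to 6.5 N with the tool stalled, so the bottle touches the stop. I back off and go to the tub.

```bash
python3 -m pendant '[[0.24,[0.03,0,0],0],[0.24,[0.1,0,0],0],[0.24,[0.3,0,0],0],[0.24,[0.6,0,0],0],[0.4,[0.9,0,-0.2],0],[1,[0.9,0,-0.8],0],[1,[0.9,0,-0.8],0],[1,[0.9,0,-0.8],0]]'
python3 - <<'E'
from st import *
rel([.466,-.105,.02])
f=manip.grab_frame("scene");g=manip.grab_frame("top")
for n,fr in(("top",g),("scene",f)):
  for c,s in blobs(fr,(0,0,90),(180,70,255),20):
    p=ray(fr,c,.095)
    q=ray(fr,c,.062)
    if .4<p[0]<.73 and -.13<p[1]<.16: print(n,c,s.tolist(),p[:2].round(4),q[:2].round(4))
E
```

```text
time: 10.9
tool_pos: [0.5123, 0.0931, 0.132]
tool_rot: [0.005, -0.038, 0.999, 0.0]
contact_force: [1.1, 0.1, 0.1]
gripper_width: 0.89
grasp_force: 0.0
t 10.9 tcp [0.5123 0.0931 0.132 ] yaw_y 1.6476
units [ 0.521 -1.616  0.929]
top [323.7 240.9] [0, 0, 640, 480, 196137] [0.5607 0.001 ] [0.566  0.0006]
top [284.  205.5] [278, 199, 13, 14, 150] [0.6489 0.1029] [0.6567 0.1054]
top [316.6 214.5] [308, 205, 19, 21, 312] [0.6276 0.0202] [0.6347 0.0203]
top [347.7 215.7] [336, 205, 25, 22, 471] [ 0.6262 -0.0582] [ 0.6333 -0.0601]
top [294.4 215.9] [288, 211, 10, 9, 42] [0.6227 0.0759] [0.6297 0.0776]
top [278.4 217.5] [275, 214, 10, 6, 29] [0.6177 0.116 ] [0.6246 0.1187]
top [364.9 281.3] [353, 270, 25, 24, 470] [ 0.4621 -0.1024] [ 0.4648 -0.1056]
scene [331.1 262.4] [0, 0, 640, 480, 157524] [0.6237 0.0053] [0.5952 0.0121]
scene [362.5 188.9] [346, 181, 31, 15, 272] [0.4089 0.1316] [0.3718 0.1435]
scene [269.8 232.3] [257, 220, 27, 25, 539] [ 0.5081 -0.1079] [ 0.475  -0.1056]
scene [272.6 253. ] [260, 248, 24, 9, 76] [ 0.5713 -0.1109] [ 0.5407 -0.1087]
scene [381.1 269.3] [373, 264, 16, 11, 122] [0.6641 0.1022] [0.6372 0.113 ]
scene [340.1 287. ] [329, 274, 23, 29, 519] [0.6919 0.0083] [0.6662 0.0153]
scene [367.4 285.6] [360, 278, 16, 18, 139] [0.6999 0.0629] [0.6745 0.0721]
scene [302.3 302.2] [288, 292, 33, 25, 511] [ 0.7135 -0.073 ] [ 0.6886 -0.0693]
```

The bottle cap is now at about (0.649, 0.103), where it should be, and the jar is unchanged. On to the tub.

```bash
python3 -m pendant '[[1,[0.26,-0.8,0],0],[1,[0.26,-0.8,0],0],[1,[0.26,-0.8,0],0],[1,[0.26,-0.8,0],0]]' && python3 -m pendant '[[1,[0.26,-0.81,0],0],[1,[0.26,-0.81,0],0],[1,[0.26,-0.81,0],0],[1,[0.26,-0.81,0.3],0],[1,[0.26,-0.81,0.6],0],[1,[0.26,-0.81,0.85],0],[1,[0.26,-0.81,0.94],0],[1,[0.26,-0.81,0.94],0],[1,[0.26,-0.81,0.94],0]]' && python3 -m pendant '[[0,[0,0,0],0],[0,[0,0,0],0],[0,[0,0,0],0],[0,[0,0,0],0],[0,[0,0,0],0],[0,[0,0,0],0],[0,[0,0,0],0]]'
python3 -c "
from st import *
rel([.612-.016,-.064-.0012,.02])"
```

```text
time: 11.4
tool_pos: [0.4846, -0.0059, 0.125]
tool_rot: [-0.001, -0.037, 0.999, 0.0]
contact_force: [0.7, 0.1, 0.5]
gripper_width: 1.001
grasp_force: 0.0
time: 12.3
tool_pos: [0.463, -0.1041, 0.015]
tool_rot: [0.001, -0.039, 0.999, -0.0]
contact_force: [0.5, 0.2, 0.7]
gripper_width: 0.998
grasp_force: 0.0
time: 13.0
tool_pos: [0.464, -0.1054, 0.0165]
tool_rot: [0.002, -0.038, 0.999, -0.001]
contact_force: [-0.1, -0.6, 5.3]
gripper_width: 0.692
grasp_force: 65.1
t 13.0 tcp [ 0.464  -0.1054  0.0165] yaw_y 1.6475
units [-1.122  0.249 -0.025]
```

```bash
python3 -m pendant '[[0,[-0.05,0.02,0],0],[0,[-0.15,0.06,0],0],[0,[-0.27,0.1,0],0],[0,[-0.4,0.14,0],0],[0,[-0.52,0.18,0],0],[0,[-0.64,0.22,0],0],[0,[-0.76,0.25,0],0],[0,[-0.86,0.25,0],0],[0,[-0.94,0.25,0],0],[0,[-0.98,0.25,0],0]]' && python3 -m pendant '[[0,[-0.05,0,0],0],[0,[-0.1,0,0],0],[0,[-0.11,0,0],0],[0,[-0.11,0,0],0]]'
python3 -c "
from st import *
rel([.596,-.0652,.02])"
python3 -m pendant '[[0.9,[0,0,0],0],[0.9,[0,0,0],0],[0.9,[0,0,0],0],[0.9,[0.08,0,0],0],[0.9,[0.22,0,0],0],[0.9,[0.36,0,0],0],[0.9,[0.5,0,0],0],[0.9,[0.5,0,0],0]]' && python3 -m pendant '[[0.22,[0,0,0],0],[0.22,[0,0,0],0],[0.22,[0,0,0],0],[0.22,[0,0,0],0],[0.22,[0,0,0],0],[0.22,[0,0,0],0]]'
python3 -c "
from st import *
rel([.612+.019,-.064+.0015,.02])"
```

```text
time: 14.0
tool_pos: [0.576, -0.0661, 0.0167]
tool_rot: [-0.003, -0.039, 0.999, -0.0]
contact_force: [-17.1, -0.5, 20.1]
gripper_width: 0.694
grasp_force: 66.2
time: 14.4
tool_pos: [0.5893, -0.0651, 0.0166]
tool_rot: [-0.002, -0.038, 0.999, -0.0]
contact_force: [-11.6, -1.1, 15.6]
gripper_width: 0.695
grasp_force: 66.0
t 14.4 tcp [ 0.5893 -0.0651  0.0166] yaw_y 1.6478
units [-0.055 -0.005 -0.028]
time: 15.2
tool_pos: [0.5276, -0.0688, 0.013]
tool_rot: [-0.001, -0.038, 0.999, 0.0]
contact_force: [-1.0, -0.6, -0.6]
gripper_width: 0.896
grasp_force: 0.0
time: 15.8
tool_pos: [0.5305, -0.0691, 0.0141]
tool_rot: [0.0, -0.038, 0.999, 0.0]
contact_force: [0.0, 0.1, 0.2]
gripper_width: 0.223
grasp_force: 0.0
t 15.8 tcp [ 0.5305 -0.0691  0.0141] yaw_y 1.6477
units [-0.839 -0.01  -0.049]
```

```bash
python3 -m pendant '[[0.22,[-0.06,0,-0.05],0],[0.22,[-0.12,0,-0.05],0],[0.22,[-0.19,0,-0.05],0],[0.22,[-0.26,0,-0.05],0],[0.22,[-0.33,0,-0.05],0],[0.22,[-0.4,0,-0.05],0],[0.22,[-0.47,0,-0.05],0],[0.22,[-0.54,0,-0.05],0],[0.22,[-0.6,0,-0.05],0],[0.22,[-0.62,0,-0.05],0]]' | grep -E "pos|contact"
python3 -m pendant '[[0.22,[-0.02,0,0],0],[0.22,[-0.03,0,0],0],[0.22,[-0.03,0,0],0]]'| grep -E "pos|contact"
python3 - <<'E'
from st import *
f=manip.grab_frame("scene"); cv2.imwrite("pics/t1.png",cv2.resize(f["img"][190:370,230:430,::-1],None,fx=3.3,fy=3.3,interpolation=cv2.INTER_CUBIC))
E
```

```text
tool_pos: [0.6051, -0.0634, 0.02]
contact_force: [-5.7, -0.3, 4.8]
tool_pos: [0.6081, -0.0631, 0.02]
contact_force: [-3.1, 0.1, 2.9]
```

View pics/t1.png

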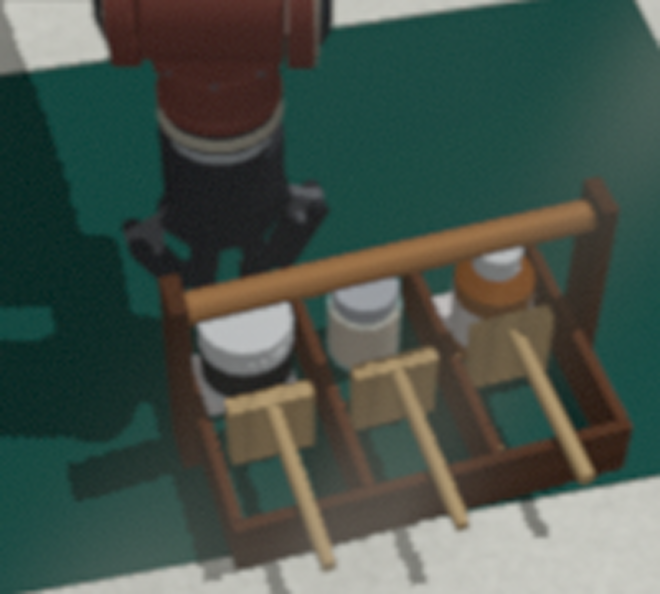

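The tub stands upright in bay2 at (245,345), clear of the stop at (270,395). The bottle is in bay0 and stop 0 is unmoved. Next I push the tub on in small steps.

```bash
python3 -m pendant '[[0.22,[-0.015,0,0],0],[0.22,[-0.03,0,0],0],[0.22,[-0.045,0,0],0],[0.22,[-0.05,0,0],0]]'| grep -E "pos|contact"; python3 -m pendant '[[0.22,[-0.01,0,0],0],[0.22,[-0.02,0,0],0],[0.22,[-0.02,0,0],0]]'| grep -E "pos|contact";  python3 -m pendant '[[0.22,[-0.01,0,0],0],[0.22,[-0.02,0,0],0],[0.22,[-0.02,0,0],0]]'| grep -E "pos|contact"
```

```text
tool_pos: [0.6143, -0.0626, 0.02]
contact_force: [-3.8, 1.2, 1.7]
tool_pos: [0.6168, -0.0624, 0.02]
contact_force: [-2.7, -0.5, 0.1]
tool_pos: [0.6191, -0.0623, 0.0201]
contact_force: [-2.3, -1.0, 0.2]
```

```bash
python3 -m pendant '[[0.22,[-0.01,0,0],0],[0.22,[-0.02,0,0],0],[0.22,[-0.02,0,0],0]]'| grep -E "pos|contact"; python3 -m pendant '[[0.22,[-0.01,0,0],0],[0.22,[-0.01,0,0],0]]'| grep -E "pos|contact"; python3 -m pendant '[[0.22,[-0.01,0,0],0],[0.22,[-0.01,0,0],0]]'| grep -E "pos|contact"
```

```text
tool_pos: [0.6215, -0.0621, 0.0201]
contact_force: [-1.5, -0.4, -0.1]
tool_pos: [0.6226, -0.062, 0.0201]
contact_force: [-1.6, -0.0, -0.2]
tool_pos: [0.6239, -0.0619, 0.0202]
contact_force: [-1.3, 0.6, 0.9]
```

```bash
python3 -m pendant '[[0.22,[-0.01,0,0],0],[0.22,[-0.01,0,0],0]]'| grep -E "pos|contact"; python3 -m pendant '[[0.22,[-0.01,0,0],0],[0.22,[-0.01,0,0],0]]'| grep -E "pos|contact"
```

```text
tool_pos: [0.625, -0.0618, 0.0201]
contact_force: [-2.3, 0.2, 0.9]
tool_pos: [0.6262, -0.0618, 0.0201]
contact_force: [-2.6, -0.0, 0.0]
```

```bash
python3 -m pendant '[[0.22,[-0.01,0,0],0],[0.22,[-0.01,0,0],0]]'| grep -E "pos|contact"
```

```text
tool_pos: [0.6274, -0.0616, 0.0201]
contact_force: [-2.3, -0.5, 0.4]
```

```bash
python3 -m pendant '[[0.22,[-0.01,0,0],0],[0.22,[-0.01,0,0],0]]'| grep -E "pos|contact"
```

```text
tool_pos: [0.6286, -0.0615, 0.0201]
contact_force: [-2.6, 0.1, -0.5]
```

```bash
python3 -m pendant '[[0.22,[-0.01,0,0],0],[0.22,[-0.01,0,0],0]]'| grep -E "pos|contact"
```

```text
tool_pos: [0.6298, -0.0615, 0.0201]
contact_force: [-2.1, -0.8, -0.3]
```

```bash
python3 -m pendant '[[0.22,[-0.01,0,0],0],[0.22,[-0.01,0,0],0]]'| grep -E "pos|contact"
```

```text
tool_pos: [0.631, -0.0614, 0.0201]
contact_force: [-1.5, -1.0, 0.5]
```

```bash
python3 -m pendant '[[0.22,[-0.01,0,0],0],[0.22,[-0.01,0,0],0]]'| grep -E "pos|contact"
```

```text
tool_pos: [0.6322, -0.0613, 0.0201]
contact_force: [-1.9, -0.5, 0.4]
```

```bash
python3 -m pendant '[[0.22,[-0.01,0,0],0],[0.22,[-0.01,0,0],0]]'| grep -E "pos|contact"
python3 - <<'E'
from st import *
f=manip.grab_frame("scene"); cv2.imwrite("pics/t2.png",cv2.resize(f["img"][190:370,230:430,::-1],None,fx=3.3,fy=3.3,interpolation=cv2.INTER_CUBIC))
E
```

```text
tool_pos: [0.6334, -0.0612, 0.0201]
contact_force: [-1.4, 0.3, -0.3]
```

View pics/t2.png

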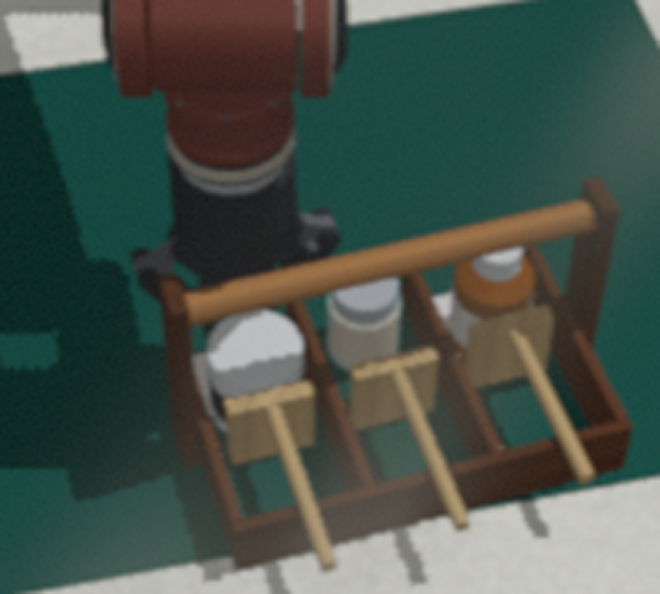

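The stop corners are unchanged at (228,402) and (313,385). The tub at (257,350) is within a few mm, so I continue.

```bash
python3 -m pendant '[[0.22,[-0.01,0,0],0],[0.22,[-0.01,0,0],0]]'| grep -E "pos|contact"
```

```text
tool_pos: [0.6335, -0.0612, 0.02]
contact_force: [-6.5, -0.4, 3.6]
```

```bash
python3 -m pendant '[[0.22,[-0.01,0,0],0],[0.22,[-0.01,0,0],0]]'| grep -E "pos|contact"
```

```text
tool_pos: [0.6335, -0.0611, 0.02]
contact_force: [-10.8, -0.7, 6.6]
```

```bash
python3 -m pendant '[[0.22,[0.03,0,0],0],[0.22,[0.1,0,0],0],[0.22,[0.3,0,0],0],[0.22,[0.6,0,0],0],[0.22,[0.95,0,0],0],[0.22,[0.95,0,-0.4],0],[0.22,[0.95,0,-0.8],0],[0.22,[0.95,0,-0.8],0]]' && python3 -m pendant '[[0.22,[0.8,0,-0.4],0],[0.22,[0.8,0,-0.4],0],[0.22,[0.8,0,-0.4],0],[0.22,[0.8,0,-0.4],0]]'
python3 - <<'E'
from st import *
f=manip.grab_frame("scene");g=manip.grab_frame("top")
for n,fr in(("top",g),("scene",f)):
  for c,s in blobs(fr,(0,0,90),(180,70,255),20):
    p=ray(fr,c,.095); q=ray(fr,c,.062)
    if .55<p[0]<.76 and -.13<p[1]<.16: print(n,c,s.tolist(),p[:2].round(4),q[:2].round(4))
a=cv2.resize(f["img"][240:360,270:420,::-1],None,fx=4,fy=4,interpolation=cv2.INTER_CUBIC)[:,:390*2][:480,:600]
cv2.imwrite("pics/fin.png",a)
E
```

```text
time: 21.7
tool_pos: [0.5265, -0.071, 0.1242]
tool_rot: [0.007, -0.038, 0.999, -0.002]
contact_force: [0.5, -0.2, 0.2]
gripper_width: 0.222
grasp_force: 0.0
time: 22.1
tool_pos: [0.4266, -0.0775, 0.1654]
tool_rot: [0.002, -0.038, 0.999, -0.001]
contact_force: [0.1, -0.8, 0.0]
gripper_width: 0.218
grasp_force: 0.0
top [321.9 240.5] [0, 0, 640, 480, 194765] [0.5616 0.0055] [0.5669 0.0053]
top [347.4 208.4] [336, 190, 25, 37, 729] [ 0.6451 -0.0572] [ 0.6527 -0.0591]
top [284.  205.5] [278, 199, 13, 14, 150] [0.6489 0.1029] [0.6567 0.1054]
top [316.6 214.5] [308, 205, 19, 21, 310] [0.6276 0.0202] [0.6347 0.0203]
top [287.5 222.6] [275, 211, 25, 20, 316] [0.6052 0.0927] [0.6117 0.0948]
scene [333.1 258.3] [0, 0, 640, 480, 161268] [0.6133 0.0119] [0.5844 0.0191]
scene [381.  269.3] [373, 264, 16, 11, 124] [0.6641 0.102 ] [0.6372 0.1128]
scene [340.1 287. ] [329, 274, 23, 29, 516] [0.6919 0.0083] [0.6662 0.0153]
scene [367.4 285.6] [360, 278, 16, 17, 136] [0.6999 0.0629] [0.6745 0.0721]
scene [305.  297.1] [288, 283, 34, 33, 737] [ 0.7022 -0.0655] [ 0.6769 -0.0615]
```

View pics/fin.png

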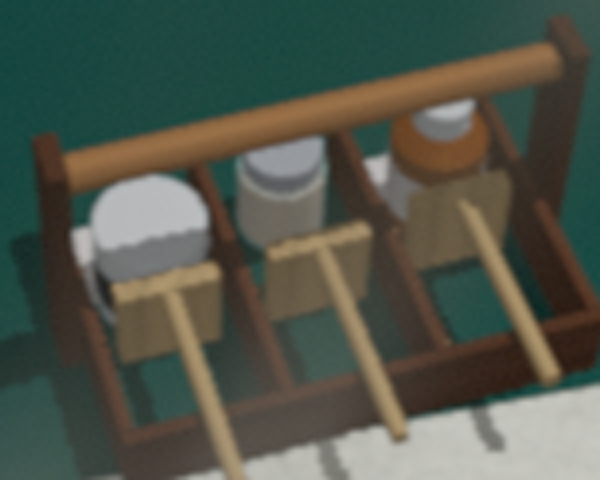

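The tub, with its lid at about (151,214), and the bottle both stand upright against their stops. The stops have not moved and the jar is undisturbed, so I hand in.

```bash
python3 -c "
from plant import manip
print(manip.job_done())"
```

```text
the job is handed in; nothing more can be done
None
```

The job is handed in, with no verdict returned: the bottle stands in bay0 and the tub in bay2, both upright and slid until they touched their stops (6.5 N and 10.8 N, under the 14 N slip force), and the stops and jar had not visibly moved in the last picture.

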